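# Present a steering servo over its mount

## Robot

A 6-joint arm with a two-finger parallel gripper is mounted at the origin on a cart in front of the work surface, level with it; the furniture and walls round the work are solid. World frame = base frame: x ahead of the robot, y to its left, z up, the work surface at z = 0. Lengths are in m, angles in degrees, forces in N, time in s.
With the tool pointing down it reaches from about 0.4 to 0.825 m from the base axis. Payload 7 kg.
Tool frame: the origin (TCP) lies between the finger pads; the fingertips stand 19 mm ahead of it and the grasp point (between the pads) is the TCP; z points along the fingers, y is the line along which they close (so a half turn about z gives the same grasp; the last joint's range is limited). The gripper opens to 88 mm and grips with 3 to 60 N. Pads are 19 mm wide; open, the fingers measure 130 mm over their backs; the gripper's body (78 mm by 193 mm) begins 47 mm behind the grasp point.
Start: joints at [-60.613, 20.546, 0.682, 0, -70.136, -16.507], TCP at [0.15, -0.658, 0.246] pointing down, gripper open.
Joint ranges: [-176.03, 176.03], [-82.01, 121.73], [-58.28, 71.71], [-173.87, 95.51], [-174.79, -0.11], [-173.66, 173.66]. Speed limits (degrees/s): [136.94, 136.94, 172.46, 180, 180, 180].

## Interface

Orientations are given as [roll, pitch, yaw] about the fixed x, y, z axes, in that order (R = Rz(yaw) Ry(pitch) Rx(roll)).
In Python, from plant import get_obs, snapshot, close_job, spot_in, spot_point gives the robot as it stands.
- The arm moves only by the tool play_rows, never from a script. Its argument "plan" is a list of rows, each a list of 6 numbers: the shift along the tool's x, y, z in cm, then the turn, a rotation vector about the tool's x, y, z in degrees. A call has 1 to 20 rows; each row shifts and turns the commanded pose from where the row before left it, along the tool's axes as they then stand; what a row does not reach is not made up. A row lasts 1/12 s, in which the tool goes at most 41.7 mm and 7.16 degrees, less where a joint would pass 70% of its speed; a pose out of reach is approached as far as the arm can. A call is refused whole if a number of a shift passes 4.17 or a number of a turn 7.16, either way. A call with a gripper value outside its range is refused whole. "grip" is the finger opening in cm, from 0 to 8.76, set as the call begins (left out, the last holds). The fingers move at their own pace and stop on an object; the grip force is fixed at half the most. Time passes only in rows, so rows that do not move let the fingers close. It gives the time, the measured TCP pose, the force, the opening and the grip force at its end, in the units of the state.
- get_obs(): the state, without advancing time (a new reading comes with each control period).
- snapshot(name): name is "side" or "top"; returns a dict with "frame" (420x560x3 uint8, red, green, blue), "fx", "fy", "cx", "cy" (pixels), "position" and "attitude" of the camera in the world. Camera axes: x right, y down, z forward; pixel columns grow to the right and rows downward; lengths in m; the calibration is good to about 2 mm. A picture is of the moment at which its call begins. There is no depth.
- close_job(): hands the job in; it is judged then, once.
Trained networks look in the newest picture that a camera, given by its name, has taken for a name from the list of things; names that differ only in an ending like _2 or _b are one class to them, and where a whole thing is asked for, a point or a joint stands for the part that bears it (a point fixed in the world has none). Each returns a list of dicts, best first, with "score" (0 to 1); they miss things now and then, are a little off and sometimes report something else, mostly with a low value. They report only what shows in the picture. A call takes as long as a camera call. They do not tell look-alikes from the thing itself.
- spot_in(camera, thing): "position" ([x, y, z] in m, in world coordinates, good to about 4 mm: the middle of the surface that is visible of it).
- spot_point(camera, thing): "position" ([x, y, z] in m, in world coordinates, good to about 4 mm: a listed point, or the origin of a listed thing).
The state is a dict: "clock": time; "joint_pos": joint angles; "qvel": joint speeds; "tau": joint torques, N m; "tool_pos": TCP position; "orientation": TCP orientation; "force": force on the tool from outside, world axes, zero at the start; "moment": the same for the moment, N m; "opening": finger opening in m; "gripper_force": force on a finger pad.
Only numpy, scipy, OpenCV 4.12 (cv2) and the standard library are available. Lean on these libraries where they do the work, as an engineer would, in place of code of your own. Each camera call takes 0.05 s, during which the arm holds its last target. There are 200 camera calls.

## Task

Pick up the black steering servo, lift it higher than the blue shock tower of the model-car chassis and carry it across, without touching the chassis or the sorting box and without disturbing the glue bottle, the tape measure or the battery pack. Stop with it upright and still about a centimetre above the two brass pillars, centred between them and lined up lengthwise as if to be lowered in, its output-shaft end towards the shock tower. Do not lower it or let go: finish while holding it there, so that I can check the fit.

Things in the scene. Friction and masses are not known exactly. Their poses are not given: they have to be found in the camera images.
- servo_centre (a point): centre of the black servo with a red label, loose, upright on the table: case 20 mm (its x) by 40 mm (its y) by 37 mm high, two thin mounting ears at its ends (54 mm long in all, 18 mm wide, 26 to 29 mm above its underside), cream output shaft on top up to 44 mm. This point is 22 mm above the underside; z is up, y runs along the length, and the shaft is on the -y side. About 45 g (varies). Grip across the 20 mm width.
- servo_shaft (a point): top of the servo's cream output shaft (12 mm across): 10 mm towards -y from the servo's centre and 22 mm above that centre point
- chassis_seat (a point): target: the point half-way between the two brass pillars of the chassis, level with their tops, 42 mm above the table; z up, y from pillar to pillar. Pillars 18 mm (x) by 10 mm (y), 42 mm gap between them (centres at y -26 and +26 mm). The tower is on the -y side, so when lined up the servo's x, y, z point along this point's x, y, z
- chassis: front end of a model-car chassis, fixed to the table; place and turn vary. Origin on the table under chassis_seat, same axes. Aluminium plate 80 mm (x) by 120 mm (y, -66 to +54 mm), top 10 mm high. Blue shock tower: upright plate across the -y end, centre plane at y -58 mm, 5 mm thick (studs stand out 9 mm towards -y), 78 mm wide, top 75 mm above the table
- sorting_box: clear-lidded blue sorting box, fixed to the table between servo and chassis, 193 mm long (about along x), 135 mm wide, 41 mm high; origin at the centre of its underside. An obstacle
- ca_glue: white super glue bottle standing upright, loose, 30 mm across, 99 mm high; origin at the centre of its underside. A bystander, easily tipped
- tape_measure: red tape measure lying flat, loose, 52 x 60 x 26 mm; origin at its underside. A bystander
- battery_pack: blue battery pack lying flat, loose, 34 x 145 x 24 mm, left of the sorting box; origin at its underside. A bystander
Not all that is in view belongs to the job. What is shaped like the part that bears servo_centre but purple is not meant.

How it is judged (in metres and radians):
On the way:
1. the servo is lifted in the fingers until its underside is higher than the shock tower (height (world z) of servo_centre above 0.1 m and contact force between the fingers and servo above 1 N), for 0.1 s.
At the end, for the whole second after the job is handed in: the servo is held still, touching only the fingers, its underside 3 to 18 mm above the brass pillars, centred within 5 mm, lined up and upright within 0.1 rad, shaft end towards the tower; glue bottle, tape measure and battery pack within 20 mm of their start (x of servo_centre in the frame of chassis_seat between -0.005 and 0.005 m and y of servo_centre in the frame of chassis_seat between -0.005 and 0.005 m and z of servo_centre in the frame of chassis_seat between 0.025 and 0.04 m and angle between the y axis of servo_centre and the y axis of chassis_seat, either way round below 0.1 rad and angle between servo_centre's own z axis and vertical below 0.1 rad and y of servo_shaft in the frame of chassis_seat below -0.003 m and contact force between each of servo, the arm, the fingers and chassis below 0.1 N and contact force between the fingers and servo above 1 N and linear speed of servo below 0.01 m/s and angular speed of servo below 0.1 rad/s and distance of each of ca_glue, tape_measure, battery_pack from where it was at the start of the episode below 0.02 m); the arm keeps its last pose, push and grip.
It fails at once if the chassis is touched (over 1 N) (contact force between any of servo, the arm, the fingers and chassis above 1 N).
It fails at once if the sorting box is bumped (over 2 N) (contact force between any of servo, the arm, the fingers and sorting_box above 2 N).
It fails at once if a bystander is moved over 20 mm or the glue bottle tipped (distance of any of ca_glue, tape_measure, battery_pack from where it was at the start of the episode above 0.02 m or angle between ca_glue's own z axis and vertical above 0.5 rad).
It also fails if it takes over 38 s, if anything falls off the work surface, if the arm or the gripper's body presses on something with over 40 N, if the wrist force passes 120 N, or if a joint passes its speed limit or range.

## Working session

There is one attempt and no reset: what is moved stays moved. The work goes in short steps, Python scripts to look and compute and a tool call to move; the robot and the scene stay as the last step left them, time stands still between calls to the robot, and variables do not carry over. Pictures are saved under pics/ and viewed, at most 10 in all, crops included, and the job is handed in when it is done.

Besides the shell and the picture viewer there is one more tool, called after "Call:" as name([rows], argument=value, ...), one row to a line, values as JSON. play_rows: Moves the arm, as the interface text tells. Its arguments: {"type":"object","properties":{"plan":{"type":"array","items":{"type":"array","items":{"type":"number"}}},"grip":{"type":"number"}},"required":["plan"]}

```bash
mkdir -p pics; cat > h.py <<'E'
import numpy as np, cv2
from scipy.spatial.transform import Rotation as R
from plant import *
E
python3 - <<'E'
from h import *
o=get_obs(); print(o['clock'],o['tool_pos'],o['orientation'],o['opening'])
for c in ('top','side'):
    s=snapshot(c); cv2.imwrite(f'pics/{c}0.png',s['frame'][:,:,::-1]); print(c,s['fx'],s['cx'],s['cy'],s['position'],s['attitude'])
    for t in ('servo_centre','servo_shaft','chassis_seat','chassis','sorting_box','ca_glue','tape_measure','battery_pack'):
        print(t,[(np.round(d['position'],3).tolist(),round(d['score'],2)) for d in spot_point(c,t)[:3]])
E
```

```text
0.0 [ 0.15033074 -0.6575784   0.24466849] [ 1.79907068e+02 -8.79046380e-03 -1.67127169e+02] 0.08751547741493716
top 520.6636173384868 287.9505974318256 205.76601060783113 [ 0.37057537 -0.01984935  1.06298771] [-168.47968181    0.28183621  -86.73603437]
servo_centre [([0.483, -0.199, 0.02], 0.55), ([0.476, -0.112, 0.028], 0.53), ([0.564, -0.115, 0.021], 0.49)]
servo_shaft [([0.569, -0.126, 0.045], 0.85), ([0.485, -0.208, 0.048], 0.82), ([0.469, -0.107, 0.041], 0.6)]
chassis_seat [([0.66, 0.109, 0.043], 0.57)]
chassis [([0.662, 0.104, 0.001], 0.63)]
sorting_box []
ca_glue [([0.639, -0.11, -0.005], 0.69)]
tape_measure [([0.662, -0.192, -0.002], 0.98)]
battery_pack [([0.506, 0.173, 0.0], 0.68)]
side 477.5185533261702 283.0560441215169 212.87690958660775 [ 1.07023213 -0.28961311  0.67523802] [-136.74313945    0.60106588   62.81498838]
servo_centre [([0.566, -0.121, 0.021], 0.93), ([0.484, -0.2, 0.022], 0.82), ([0.479, -0.113, 0.021], 0.77)]
servo_shaft [([0.465, -0.104, 0.046], 0.82)]
chassis_seat [([0.661, 0.112, 0.044], 0.77)]
chassis [([0.664, 0.108, -0.002], 0.84)]
sorting_box []
ca_glue [([0.65, -0.108, -0.002], 0.93)]
tape_measure [([0.661, -0.196, -0.0], 0.81), ([0.662, 0.112, 0.042], 0.28)]
battery_pack [([0.512, 0.174, -0.002], 0.75)]
```

View pics/top0.png

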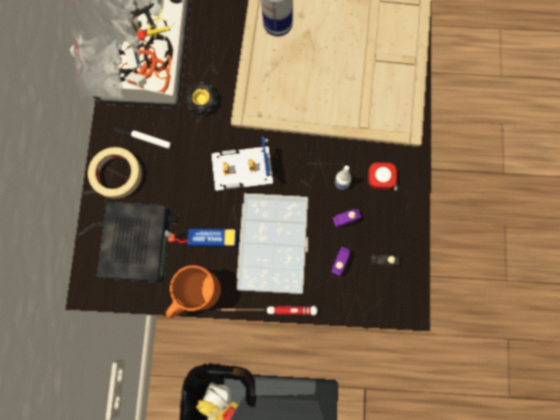

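View pics/side0.png

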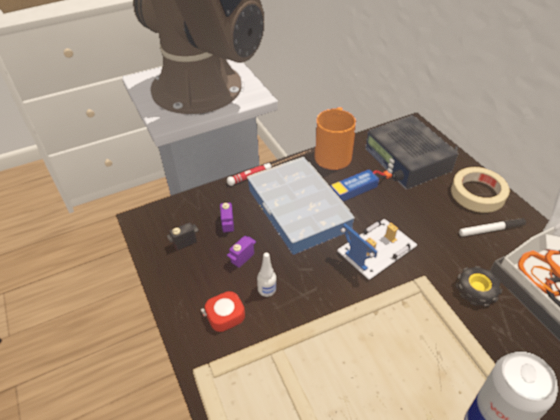

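Top view: candidates are the black servo (386,260), purple (347,217) and purple (341,261). I choose the black one, whose shaft is at the right end; the chassis is at (242,168) with its tower at (266,155). Next, a close crop with projected model outlines.

```bash
cat >> h.py <<'E'
def proj(s,P):
    Rm=R.from_euler('xyz',s['attitude'],degrees=True).as_matrix()
    c=(np.atleast_2d(P)-s['position'])@Rm
    return np.c_[s['fx']*c[:,0]/c[:,2]+s['cx'], s['fy']*c[:,1]/c[:,2]+s['cy']]
def place(P,x,y,yaw,z=0):
    return R.from_euler('z',yaw,degrees=True).apply(np.atleast_2d(P))+[x,y,z]
def rect(x0,x1,y0,y1,z): return np.array([[x0,y0,z],[x1,y0,z],[x1,y1,z],[x0,y1,z]],float)
SERVO=[rect(-.01,.01,-.02,.02,.037),rect(-.009,.009,-.027,.027,.029),rect(-.01,.01,-.02,.02,0),rect(-.006,.006,-.016,-.004,.044)]
CH=[rect(-.04,.04,-.066,.054,.010),rect(-.009,.009,-.031,-.021,.042),rect(-.009,.009,.021,.031,.042),rect(-.039,.039,-.0605,-.0555,.075)]
def crop(s,model,pose,w,k,draw=True):
    q=[proj(s,place(m,*pose)) for m in model]
    c=np.round(np.mean(np.vstack(q),0)).astype(int)-w//2
    im=s['frame'][max(c[1],0):c[1]+w,max(c[0],0):c[0]+w,::-1]
    im=cv2.resize(im,None,fx=k,fy=k,interpolation=cv2.INTER_CUBIC)
    if draw:
        for a,col in zip(q,[(0,255,0),(0,255,255),(255,0,255),(255,255,0)]): cv2.polylines(im,[np.int32((a-c+.5)*k)],1,col,1)
    return im
E
cat > look.py <<'E'
import sys
from h import *
sp=eval(sys.argv[1]); cp=eval(sys.argv[2])
T=snapshot('top'); S=snapshot('side')
def row(s): return np.hstack([crop(s,SERVO,sp,50,6,False)[:300,:300][:, :],crop(s,SERVO,sp,50,6)[:300,:300]])
a=np.vstack([row(T),row(S)])
b=np.vstack([np.hstack([crop(s,CH,cp,75,4,d) for d in (False,True)]) for s in (T,S)])
cv2.imwrite(sys.argv[3]+'_s.png',a);cv2.imwrite(sys.argv[3]+'_c.png',b)
E
python3 look.py "(.484,-.1995,0)" "(.662,.109,0)" pics/a
```

```text
(no output)
```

View pics/a_s.png

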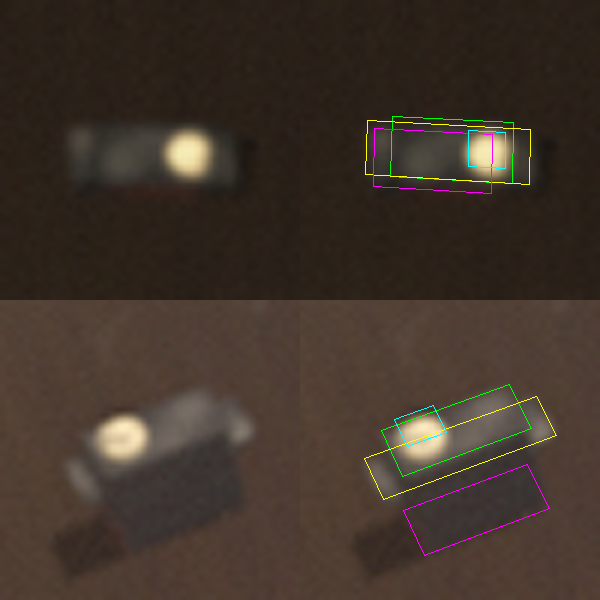

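View pics/a_c.png

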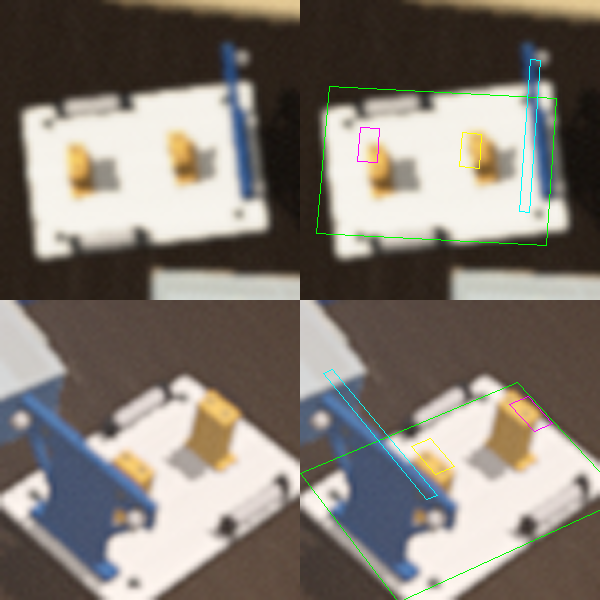

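Servo choice is confirmed: black with a cream shaft, and the shaft end points to -y. I'll fit both poses from the picked pixels.

```bash
cat > fit.py <<'E'
from h import *
from scipy.optimize import least_squares
def fit(model,p0,w,k,pts):  # pts: (cam, crop px, model xyz)
    S={c:snapshot(c) for c in ('top','side')}
    off={c:np.round(np.mean(np.vstack([proj(S[c],place(m,*p0)) for m in model]),0)).astype(int)-w//2 for c in S}
    f=lambda p:np.concatenate([(proj(S[c],place(m,p[0],p[1],p[2]))[0]-(np.array(u)/k-.5+off[c])) for c,u,m in pts])
    r=least_squares(f,p0,loss='soft_l1',x_scale=[.01,.01,3]);return r.x,np.round(f(r.x).reshape(-1,2),1).tolist()
if __name__=='__main__':
    t,s='top','side'
    print(fit(SERVO,(.484,-.1995,0),50,6,[(t,(188,154),(0,-.01,.044)),(t,(69,152),(0,.027,.029)),(t,(240,160),(0,-.027,.029)),
     (s,(122,137),(0,-.01,.044)),(s,(252,130),(0,.027,.0275)),(s,(80,180),(0,-.027,.0275)),(s,(133,253),(.01,-.02,0)),(s,(243,205),(.01,.02,0))]))
    C=[(t,(22,110),(.04,.054,.01)),(t,(252,83),(.04,-.066,.01)),(t,(268,230),(-.04,-.066,.01)),(t,(37,258),(-.04,.054,.01)),
     (t,(227,43),(.039,-.058,.075)),(s,(218,108),(0,.026,.042)),(s,(133,162),(0,-.026,.042)),(s,(152,215),(.039,-.058,.075)),(s,(187,77),(-.04,.054,.01))]
    print(fit(CH,(.662,.109,0),75,4,C))
    for i in 't','s': print(i,fit(CH,(.662,.109,0),75,4,[c for c in C if c[0][0]==i]))
E
python3 fit.py
```

```text
(array([ 0.48364794, -0.19948136, -0.00791534]), [[-0.2, -0.6], [-0.5, -0.5], [-1.7, -0.3], [-0.3, -2.0], [-0.9, -1.9], [-0.9, 0.3], [-1.5, 0.3], [1.0, 0.4]])
(array([ 0.66031682,  0.10557488, 10.06521899]), [[0.2, -0.6], [-0.8, -0.4], [-0.5, -0.7], [-0.1, -1.0], [0.1, 0.3], [-0.6, -0.0], [-0.5, 0.3], [0.0, -2.0], [-0.5, -0.3]])
t (array([ 0.65918213,  0.10503427, 10.4532155 ]), [[0.3, 0.1], [-0.7, -0.1], [-0.2, -0.4], [0.2, -0.3], [0.2, 0.7]])
s (array([0.6613352, 0.1056928, 9.8038916]), [[-0.1, 0.4], [-0.2, 0.7], [0.2, -1.6], [0.0, 0.0]])
```

Call:
play_rows([
  [0, 0, 0, 0, 0, -7],
  [0, 0, 0, 0, 0, -7],
  [0, 0, 0, 0, 0, -7],
  [0, 0, 0, 0, 0, -7],
  [0, 0, 0, 0, 0, -7],
  [0, 0, 0, 0, 0, -7],
  [0, 0, 0, 0, 0, -7],
  [0, 0, 0, 0, 0, -7],
  [0, 0, 0, 0, 0, -7],
  [0, 0, 0, 0, 0, -7],
  [0, 0, 0, 0, 0, -7],
], grip=8.7)

```text
clock: 2.32
tool_pos: [0.1504, -0.658, 0.2456]
orientation: [180.0, 0.0, -89.8]
force: [0.0, 0.4, 0.8]
opening: 0.0869
gripper_force: 0.0
```

Call:
play_rows([
  [-2.3, -1.67, 0, 0, 0, 0],
  [-2.3, -1.67, 0, 0, 0, 0],
  [-2.3, -1.67, 0, 0, 0, 0],
  [-2.3, -1.67, 0, 0, 0, 0],
  [-2.3, -1.67, 0, 0, 0, 0],
  [-2.3, -1.67, 0, 0, 0, 0],
  [-2.3, -1.67, 0, 0, 0, 0],
  [-2.3, -1.67, 0, 0, 0, 0],
  [-2.3, -1.67, 0, 0, 0, 0],
  [-2.3, -1.67, 0, 0, 0, 0],
  [-2.3, -1.67, 0, 0, 0, 0],
  [-2.3, -1.67, 0, 0, 0, 0],
  [-2.3, -1.67, 0, 0, 0, 0],
  [-2.3, -1.67, 0, 0, 0, 0],
  [-2.3, -1.67, 0, 0, 0, 0],
  [-2.3, -1.67, 0, 0, 0, 0],
  [-2.3, -1.67, 0, 0, 0, 0],
  [-2.3, -1.67, 0, 0, 0, 0],
  [-2.3, -1.67, 0, 0, 0, 0],
  [-2.1, -1.67, 0, 0, 0, 0],
])

```text
clock: 3.98
tool_pos: [0.4861, -0.1993, 0.2459]
orientation: [-180.0, -0.0, -90.1]
force: [0.8, 0.1, 0.9]
opening: 0.087
gripper_force: 0.0
```

Call:
play_rows([
  [0, 0.2, 2, 0, 0, 0],
  [0, 0, 2, 0, 0, 0],
  [0, 0, 2, 0, 0, 0],
  [0, 0, 2, 0, 0, 0],
  [0, 0, 2, 0, 0, 0],
  [0, 0, 2, 0, 0, 0],
  [0, 0, 2, 0, 0, 0],
  [0, 0, 2, 0, 0, 0],
  [0, 0, 2, 0, 0, 0],
  [0, 0, 1.5, 0, 0, 0],
  [0, 0, 1.2, 0, 0, 0],
  [0, 0, 0.8, 0, 0, 0],
  [0, 0, 0.7, 0, 0, 0],
  [0, 0, 0, 0, 0, 0],
  [0, 0, 0, 0, 0, 0],
])

```text
clock: 5.23
tool_pos: [0.4836, -0.2007, 0.0237]
orientation: [180.0, -0.0, -90.1]
force: [0.5, -0.2, -0.4]
opening: 0.0868
gripper_force: 0.0
```

Call:
play_rows([
  [0, 0, 0, 0, 0, 0],
  [0, 0, 0, 0, 0, 0],
  [0, 0, 0, 0, 0, 0],
  [0, 0, 0, 0, 0, 0],
  [0, 0, 0, 0, 0, 0],
  [0, 0, 0, 0, 0, 0],
  [0, 0, 0, 0, 0, 0],
  [0, 0, 0, 0, 0, 0],
  [0, 0, 0, 0, 0, 0],
  [0, 0, 0, 0, 0, 0],
], grip=0.5)

```text
clock: 6.07
tool_pos: [0.4834, -0.2007, 0.0235]
orientation: [180.0, 0.0, -90.1]
force: [-0.2, 0.9, 0.3]
opening: 0.0258
gripper_force: 0.0
```

Still closing.

Call:
play_rows([
  [0, 0, 0, 0, 0, 0],
  [0, 0, 0, 0, 0, 0],
  [0, 0, 0, 0, 0, 0],
  [0, 0, 0, 0, 0, 0],
  [0, 0, 0, 0, 0, 0],
])

```text
clock: 6.48
tool_pos: [0.4834, -0.2007, 0.0235]
orientation: [180.0, 0.0, -90.1]
force: [0.6, -0.1, -0.3]
opening: 0.0196
gripper_force: 30.0
```

Call:
play_rows([
  [0, 0, -0.5, 0, 0, 0],
  [0, 0, -1, 0, 0, 0],
  [0, 0, -1.5, 0, 0, 0],
  [0, 0, -1.5, 0, 0, 0],
  [0, 0, -1.5, 0, 0, 0],
  [0, 0, -1.5, 0, 0, 0],
  [0, 0, -1.5, 0, 0, 0],
  [0, 0, -1.5, 0, 0, 0],
  [0, 0, -1.5, 0, 0, 0],
  [0, 0, -1, 0, 0, 0],
  [0, 0, -0.5, 0, 0, 0],
  [0, 0, 0, 0, 0, 0],
])

```text
clock: 7.48
tool_pos: [0.484, -0.2008, 0.16]
orientation: [-179.9, -0.0, -90.1]
force: [1.0, -0.4, -0.4]
opening: 0.0199
gripper_force: 30.0
```

Call:
play_rows([
  [-0.6, -0.35, 0, 0, 0, 0],
  [-1.2, -0.7, 0, 0, 0, 0],
  [-1.8, -1.04, 0, 0, 0, 0],
  [-1.8, -1.04, 0, 0, 0, 0],
  [-1.8, -1.04, 0, 0, 0, 0],
  [-1.8, -1.04, 0, 0, 0, 0],
  [-1.8, -1.04, 0, 0, 0, 0],
  [-1.8, -1.04, 0, 0, 0, 0],
  [-1.8, -1.04, 0, 0, 0, 0],
  [-1.8, -1.04, 0, 0, 0, 0],
  [-1.8, -1.04, 0, 0, 0, 0],
  [-1.8, -1.04, 0, 0, 0, 0],
  [-1.8, -1.04, 0, 0, 0, 0],
  [-1.8, -1.04, 0, 0, 0, 0],
  [-1.8, -1.04, 0, 0, 0, 0],
  [-1.8, -1.04, 0, 0, 0, 0],
  [-1.8, -1.04, 0, 0, 0, 0],
  [-1.8, -1.04, 0, 0, 0, 0],
  [-1.2, -0.7, 0, 0, 0, 0],
  [-0.6, -0.35, 0, 0, 0, 0],
])

```text
clock: 9.15
tool_pos: [0.6722, 0.1252, 0.1576]
orientation: [180.0, -0.0, -90.0]
force: [-0.6, -0.2, -1.2]
opening: 0.0198
gripper_force: 30.0
```

```bash
python3 -c "
from h import *
o=get_obs();print(o['tool_pos'],o['orientation'],o['gripper_force'],o['clock'])"
```

```text
[0.6722003  0.12516248 0.15764023] [ 1.79958552e+02 -2.37034763e-02 -9.00412946e+01] 29.99998837709427 9.15
```

Call:
play_rows([
  [0.65, 0.4, 0, 0, 0, 0],
  [0.65, 0.4, 0, 0, 0, 0],
  [0.65, 0.4, 0, 0, 0, 0],
  [0, 0, 0, 0, 0, -3.4],
  [0, 0, 0, 0, 0, -3.4],
  [0, 0, 0, 0, 0, -3.3],
  [0, 0, 1, 0, 0, 0],
  [0, 0, 1, 0, 0, 0],
  [0, 0, 1, 0, 0, 0],
  [0, 0, 0.5, 0, 0, 0],
  [0, 0, 0, 0, 0, 0],
  [0, 0, 0, 0, 0, 0],
])

```text
clock: 10.15
tool_pos: [0.6591, 0.1032, 0.1227]
orientation: [179.9, -0.0, -80.0]
force: [0.4, -0.0, -0.0]
opening: 0.0197
gripper_force: 30.0
```

```bash
python3 - <<'E'
from h import *
o=get_obs();print(o['tool_pos'],o['orientation'])
p=(o['tool_pos'][0],o['tool_pos'][1],10.1,o['tool_pos'][2]-.0235)
out=[]
for c in('top','side'):
    s=snapshot(c)
    for t in('servo_centre','servo_shaft','chassis_seat'):
        print(c,t,[(np.round(d['position'],3).tolist(),round(d['score'],2)) for d in spot_point(c,t)[:4]])
    out.append(np.hstack([crop(s,SERVO,p,70,5,d)[:300,:350] for d in(0,1)]))
cv2.imwrite('pics/b.png',np.vstack(out))
E
```

```text
[0.65913764 0.10320546 0.12274214] [ 1.79918398e+02 -3.00573933e-02 -8.00473784e+01]
top servo_centre [([0.477, -0.111, 0.026], 0.71), ([0.564, -0.117, 0.017], 0.69)]
top servo_shaft [([0.467, -0.106, 0.045], 0.77), ([0.57, -0.124, 0.043], 0.64)]
top chassis_seat [([0.66, 0.109, 0.041], 0.68)]
side servo_centre [([0.568, -0.118, 0.024], 0.87), ([0.659, 0.103, 0.124], 0.82), ([0.478, -0.112, 0.022], 0.58)]
side servo_shaft [([0.465, -0.104, 0.043], 0.88), ([0.572, -0.128, 0.044], 0.67), ([0.661, 0.092, 0.144], 0.49)]
side chassis_seat [([0.66, -0.197, -0.0], 0.68), ([0.662, 0.11, 0.044], 0.63)]
```

View pics/b.png

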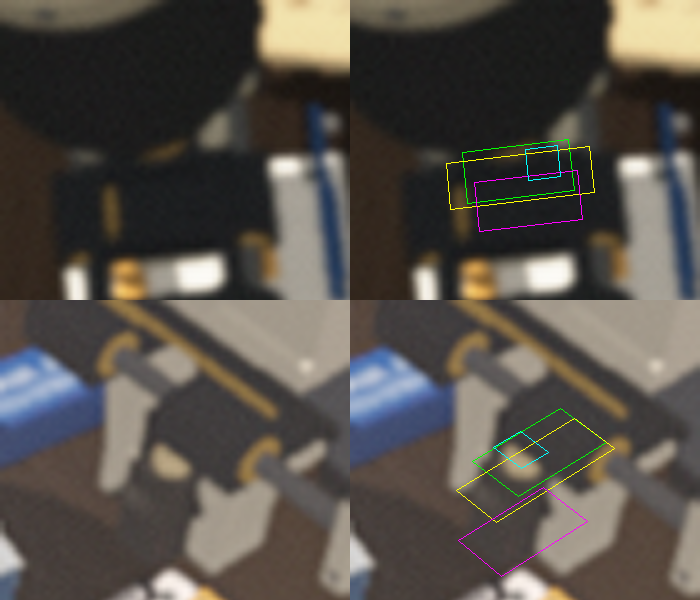

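The side view shows the servo held upright, with its shaft at about (170,462) in the crop. The detector puts its centre at the TCP. I'll lower to about 1 cm above the pillars and check there.

Call:
play_rows([
  [-0.15, -0.1, 0, 0, 0, 0],
  [-0.15, -0.1, 0, 0, 0, 0],
  [0, 0, 0.6, 0, 0, 0],
  [0, 0, 0.7, 0, 0, 0],
  [0, 0, 0.7, 0, 0, 0],
  [0, 0, 0.7, 0, 0, 0],
  [0, 0, 0.7, 0, 0, 0],
  [0, 0, 0.6, 0, 0, 0],
  [0, 0, 0.5, 0, 0, 0],
  [0, 0, 0, 0, 0, 0],
  [0, 0, 0, 0, 0, 0],
  [0, 0, 0, 0, 0, 0],
])

```text
clock: 11.55
tool_pos: [0.6611, 0.1068, 0.0788]
orientation: [-180.0, -0.0, -80.0]
force: [-0.5, -0.1, -0.0]
opening: 0.0197
gripper_force: 30.0
```

```bash
python3 - <<'E'
from h import *
o=get_obs();print(o['clock'],o['tool_pos'],o['orientation'])
p=(o['tool_pos'][0],o['tool_pos'][1],10.1,o['tool_pos'][2]-.0235)
q=(.6605,.1065,10.1)
out=[]
for c in('top','side'):
    s=snapshot(c)
    for t in('servo_centre','servo_shaft','chassis_seat'):
        print(c,t,[(np.round(d['position'],3).tolist(),round(d['score'],2)) for d in spot_point(c,t)[:4]])
    if c=='side':
        w,k=75,8
        cc=np.round(np.mean(np.vstack([proj(s,place(m,*p)) for m in SERVO]),0)).astype(int)-[37,30]
        im=cv2.resize(s['frame'][cc[1]:cc[1]+w,cc[0]:cc[0]+w,::-1],None,fx=k,fy=k,interpolation=cv2.INTER_CUBIC)
        im=cv2.convertScaleAbs(im,alpha=1.4,beta=20)
        for M,pp,col in((SERVO,p,(0,255,0)),(CH,q,(255,0,255))):
            for m in M: cv2.polylines(im,[np.int32((proj(s,place(m,*pp))-cc+.5)*k)],1,col,1)
        cv2.imwrite('pics/c.png',im)
E
```

```text
11.55 [0.66114158 0.10680505 0.07882468] [-1.79975798e+02 -1.79389345e-03 -8.00143090e+01]
top servo_centre [([0.565, -0.114, 0.023], 0.87), ([0.478, -0.113, 0.026], 0.81)]
top servo_shaft [([0.573, -0.128, 0.042], 0.86), ([0.469, -0.106, 0.043], 0.79)]
top chassis_seat [([0.661, 0.11, 0.041], 0.95)]
side servo_centre [([0.566, -0.117, 0.018], 0.95), ([0.481, -0.115, 0.024], 0.74), ([0.662, 0.107, 0.08], 0.72)]
side servo_shaft [([0.571, -0.128, 0.045], 0.97), ([0.464, -0.109, 0.046], 0.65), ([0.662, 0.096, 0.098], 0.6)]
side chassis_seat [([0.66, 0.11, 0.045], 0.79)]
```

View pics/c.png

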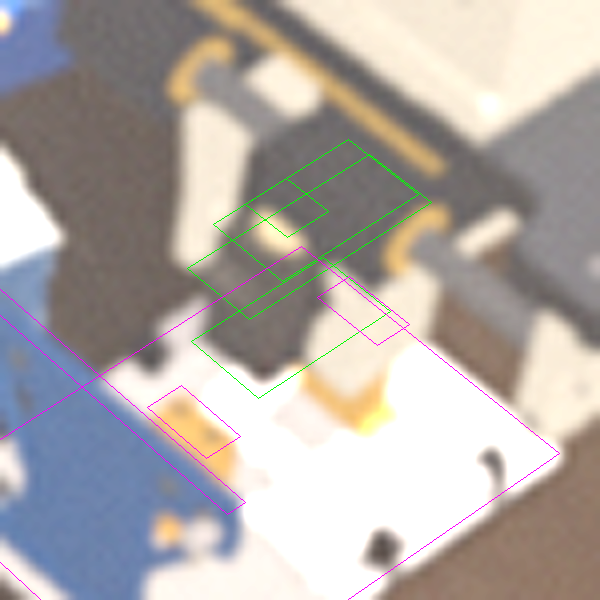

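Side view: the servo sits above the pillars with its shaft at (275,228) and the near pillar top at (195,432), and the shaft is towards the tower. The detector and my pixel fit differ by about 4 mm in the seat's y, so I'll compare both on the initial pictures.

```bash
python3 - <<'E'
from h import *
rows=[]
for c in('top','side'):
    s=snapshot(c); s['frame']=cv2.imread(f'pics/{c}0.png')[:,:,::-1]
    r=[]
    for q in((.6603,.1056,10.1),(.6607,.110,10.1)):
        w,k=50,8
        cc=np.round(proj(s,[.66,.107,.03])[0]).astype(int)-[25,18]
        im=cv2.resize(s['frame'][cc[1]:cc[1]+37,cc[0]:cc[0]+w,::-1],None,fx=k,fy=k,interpolation=cv2.INTER_CUBIC)
        B=[rect(-.009,.009,a-.005,a+.005,.01) for a in(-.026,.026)]
        for m,col in zip(CH+B,[(0,150,0)]+[(255,0,255)]*2+[(0,0,255)]+[(0,150,0)]*2): cv2.polylines(im,[np.int32((proj(s,place(m,*q))-cc+.5)*k)],1,col,1)
        r.append(im)
    rows.append(np.hstack(r))
cv2.imwrite('pics/d.png',np.vstack(rows))
E
```

```text
(no output)
```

View pics/d.png

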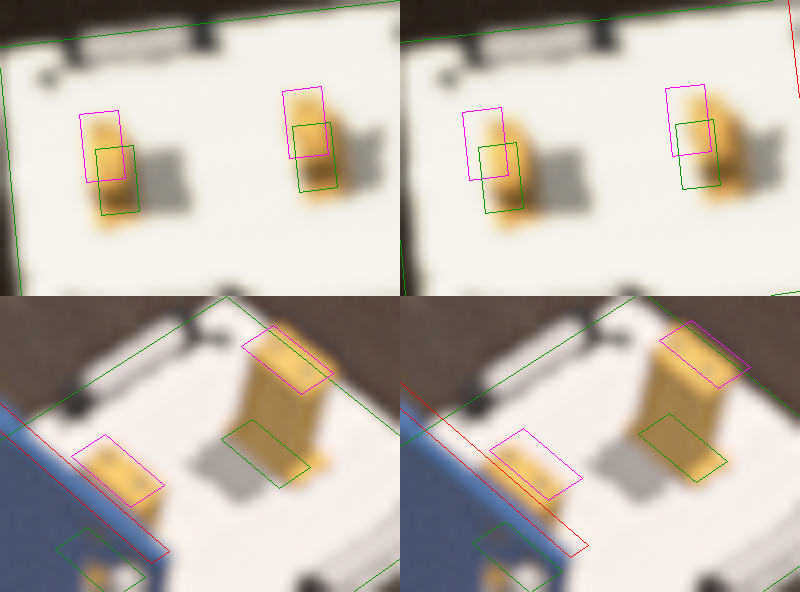

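The left panel (my fit, seat near (0.660, 0.105)) matches the brass tops and tower edge. The detector's y is off. I'll make the small final correction.

Call:
play_rows([
  [0.16, 0.14, 0, 0, 0, 0],
  [0, 0, 0.2, 0, 0, 0],
  [0, 0, 0.15, 0, 0, 0],
  [0, 0, 0, 0, 0, 0],
  [0, 0, 0, 0, 0, 0],
  [0, 0, 0, 0, 0, 0],
  [0, 0, 0, 0, 0, 0],
  [0, 0, 0, 0, 0, 0],
])

```text
clock: 12.72
tool_pos: [0.6598, 0.105, 0.0751]
orientation: [-180.0, 0.0, -80.0]
force: [-0.7, 0.6, -1.2]
opening: 0.0198
gripper_force: 30.0
```

```bash
python3 - <<'E'
from h import *
o=get_obs();print(o['clock'],o['tool_pos'],o['orientation'],o['force'],o['gripper_force'],np.abs(o['qvel']).max())
p=(*o['tool_pos'][:2],10,o['tool_pos'][2]-.0235); s=snapshot('side'); k=8
cc=np.round(proj(s,[.66,.105,.06])[0]).astype(int)-[37,30]
im=cv2.resize(s['frame'][cc[1]:cc[1]+60,cc[0]:cc[0]+50,::-1],None,fx=k,fy=k,interpolation=cv2.INTER_CUBIC)
im2=cv2.convertScaleAbs(im,alpha=.8)
im=cv2.LUT(im,np.uint8(255*(np.arange(256)/255)**.5))
for M,pp,col in((SERVO,p,(0,255,0)),(CH,(.6597,.105,10.1),(255,0,255))):
    for m in M: cv2.polylines(im2,[np.int32((proj(s,place(m,*pp))-cc+.5)*k)],1,col,1)
cv2.imwrite('pics/e.png',np.hstack([im,im2]))
E
```

```text
12.7167 [0.65984984 0.10497873 0.07510589] [-1.79993219e+02  2.22905768e-03 -8.00178970e+01] [-0.65104922  0.62926896 -1.15272678] 29.99975323677063 0.09617003464935231
```

View pics/e.png

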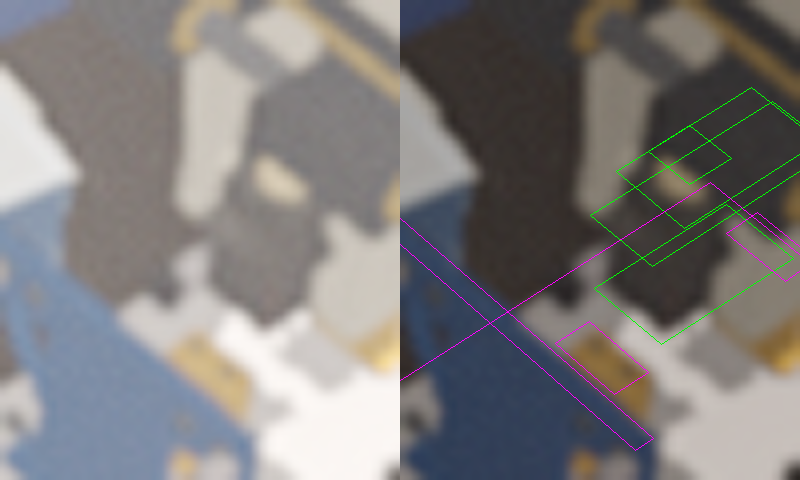

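Call:
play_rows([
  [0.1, 0, 0.1, 0, 0, 0],
  [0, 0, 0.1, 0, 0, 0],
  [0, 0, 0, 0, 0, 0],
  [0, 0, 0, 0, 0, 0],
  [0, 0, 0, 0, 0, 0],
  [0, 0, 0, 0, 0, 0],
  [0, 0, 0, 0, 0, 0],
  [0, 0, 0, 0, 0, 0],
  [0, 0, 0, 0, 0, 0],
  [0, 0, 0, 0, 0, 0],
])

```text
clock: 13.6
tool_pos: [0.66, 0.1039, 0.0731]
orientation: [-180.0, 0.0, -80.0]
force: [0.1, 0.3, -0.6]
opening: 0.0198
gripper_force: 30.0
```

```bash
python3 - <<'E'
from h import *
o=get_obs();print(o['clock'],o['tool_pos'],o['orientation'],np.abs(o['qvel']).max())
s=snapshot('side')
for i in range(3):
    snapshot('side')
    for t in('servo_centre','servo_shaft'): print(t,[np.round(d['position'],4).tolist() for d in spot_point('side',t) if d['position'][1]>.05])
E
```

```text
13.6 [0.65999532 0.10393516 0.07310647] [-1.79994926e+02  1.54672561e-03 -8.00207779e+01] 0.13148834530433923
servo_centre [[0.6598, 0.1042, 0.0756]]
servo_shaft [[0.659, 0.0929, 0.0935]]
servo_centre [[0.6588, 0.1028, 0.0765]]
servo_shaft [[0.6629, 0.0935, 0.0912]]
servo_centre [[0.6577, 0.1026, 0.073]]
servo_shaft [[0.6599, 0.0929, 0.0908], [0.511, 0.174, 0.0001]]
```

```bash
python3 -c "
from plant import *
print(close_job())"
```

```text
the job is handed in; nothing more can be done
None
```

I handed the job in with the black servo held still, about 1 cm above the brass pillars and centred between them as closely as I could measure. It is lined up lengthwise with its shaft end towards the tower; the hand-in gave no verdict, so the result is not confirmed. I estimate it is within about 2–3 mm of centre, and the arm readings showed no sign of contact with anything on the way.

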